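# Hold up the stand's cotton reel with spring tongs

### The job

Bidders want to see the old cotton reel that stands on the small round display stand, and it must not be fingered: take the spring tongs lying on the table by their two black grip pads, lift them, squeeze their cupped tips shut on that reel and raise it upright about 10 cm above the stand. Finish while still holding it up steadily in the tongs; never touch the reel with the gripper, and do not disturb the other reel, the ink bottle or the round tin.

Things in the scene. Friction and masses are not known exactly. Their poses are not given: they have to be found in the camera images.
- tongs: steel spring tongs lying on edge on the table, 195 mm long, 24 mm high, 120 g. Origin: on the underside, midway between the two black grip pads; x points to the tips, y to the left arm, z up. Hinge barrel (15 mm across) at x = -85 mm, middle of the cupped tips at x = +90, tip ends at +101. Grip the pads from above across y (x = -16 to +16, height 0 to 24 mm): 59 mm over their outsides when open
- tongs_left: left (+y) arm of the tongs, 3 mm steel strip 20 mm high, with its pad and cupped tip; origin on the hinge axis, axes as the tongs' when open. Both arms turn equally about the barrel's upright axis and spring open to a stop. The spring pushes each pad out with 9 N when open, 12 N when 40 mm over the pads, where the tips meet the reel's thread
- tongs_right: right (-y) arm of the tongs, mirror image of the left. Each 1 mm of closing at the pads closes the tips by 2 mm. Closed to 55 mm over the pads, the spring keeps the tongs firmly in the gripper, tips still well open; for a firm bite on the reel command an opening well under 40 mm with a grip of 40 N
- tongs_jaw (a point): point midway between the cupped tips, 90 mm ahead of the tongs' origin and 11 mm above their underside. The tips are 14 mm high (7 mm above and below this point) ; the clear width between them is about 60 mm when open and 52 mm when squeezed to 55 mm over the pads
- reel: the cotton reel standing upright on the display stand: 31 mm flanges, thread between them 27 mm across and from 10 to 32 mm above its underside, 42 mm high, 20 g, loose; origin at the centre of its underside, z up along its axis. Bite the thread, 21 mm above the underside
- stand: fixed round display stand of dark turned wood, 70 mm across, 25 mm high; origin at the centre of its underside on the table
- other_reel: a second cotton reel of the same size, standing directly on the table to the left; bystander
- ink_bottle: ink bottle, 44 x 44 x 63 mm, on the table to the left; bystander; origin at the centre of its underside
- nail_tin: round lidded tin, 67 mm across, 48 mm high, on the table beyond the work; bystander; origin at the centre of its underside
Things that resemble listed ones, but are neither listed nor needed, are in the scene too. Several things have the shape of the stand; the one meant has the colours described above.

How it is judged:
By the outcome, as a careful person would: the job done as asked, in the order asked, and still so for the second after the job is handed in, while the arm keeps its last pose, push and grip.
It also fails if it takes over 35 s, if anything falls off the work surface, if the arm or the gripper's body presses on something with over 40 N, if the wrist force passes 120 N, or if a joint passes its speed limit or range.

### The arm

A 6-joint arm with a two-finger parallel gripper is mounted at the origin on the work surface; the furniture and walls round the work are solid. World frame = base frame: x ahead of the robot, y to its left, z up, the work surface at z = 0. Lengths are in mm, angles in rad, forces in N, time in s.
With the tool pointing down it reaches from about 350 to 975 mm from the base axis. Payload 7.1 kg.
Tool frame: the origin (TCP) lies between the finger pads; the fingertips stand 19 mm ahead of it and the grasp point (between the pads) is the TCP (ctrl.tcp_to_tips is the distance from the TCP to the fingertips, in mm); z points along the fingers, y is the line along which they close (so a half turn about z gives the same grasp; the last joint's range is limited). The gripper opens to 88 mm and grips with 3 to 60 N. Pads are 20 mm wide; open, the fingers measure 115 mm over their backs; the gripper's body (75 mm by 178 mm) begins 61 mm behind the grasp point.
Start: joints at [-1.211, 0.423, 1.63, -0, 1.089, -0.019], TCP at [231.145, -580.669, 241.675] pointing down, gripper open.
Joint ranges: [-3, 3], [-0.9, 2.11], [0.09, 2.58], [-1.31, 4.45], [0.11, 2.69], [-2.54, 2.54]. Speed limits (rad/s): [2.39, 2.39, 3.01, 3.14, 3.14, 3.14].

### API

Orientations are given as a rotation vector (axis times angle).
In Python, from workcell import status, optics, ctrl gives the robot as it stands. The module is installed in compiled form; this text tells all that it offers.
- The arm moves only by the shell command python3 -m inch 'ROWS'. ROWS is JSON, a list that holds one entry, the list of rows, each a list of 7 numbers: the shift along the tool's x, y, z in mm, then the turn, a rotation vector about the tool's x, y, z in rad, then the opening in per cent of the stroke, from 0 (shut) to 100 (fully open). A call has 1 to 20 rows; each row is the pose to reach, as a shift and turn from the pose commanded when the call began, along the tool's axes at that moment; what a row does not reach only later rows make up. A row lasts 1/10 s, in which the tool goes at most 50 mm and 8.59 degrees, less where a joint would pass 70% of its speed; a pose out of reach is approached as far as the arm can. A call with a gripper value outside its range is refused whole. The fingers move at their own pace and stop on an object; the grip force is fixed at half the most. Time passes only in rows, so rows that repeat a pose let the fingers close. It gives the time, the measured TCP pose, the force, the opening and the grip force at its end, in the units of the state.
- status.get_obs(): the state, without advancing time (a new reading comes with each control period).
- optics.get_image(name): name is "scene" or "side" or "wrist"; returns a dict with "frame" (384x512x3 uint8, red, green, blue), "fx", "fy", "cx", "cy" (pixels), "rvec" (rotation vector, rad) and "tvec" (3), from world to camera coordinates, as OpenCV has them; the wrist camera has in their place "hand_eye" (4x4, takes a point from camera to tool coordinates, whose origin is the TCP and whose axes are the flange's). Camera axes: x right, y down, z forward; pixel columns grow to the right and rows downward; lengths in mm; the calibration is good to about 2 mm. A picture is of the moment at which its call begins: read the wrist's pose just before it. There is no depth.
- ctrl.close_job(): hands the job in; it is judged then, once.
The state is a dict: "t": time; "qpos": joint angles; "qvel": joint speeds; "joint_torque": joint torques, N m; "ee_pos": TCP position; "orientation": TCP orientation; "ft_force": force on the tool from outside, world axes, zero at the start; "moment": the same for the moment, N m; "width": finger opening in mm; "grasp_force": force on a finger pad.
Only numpy, scipy, OpenCV 4.12 (cv2) and the standard library are available. Lean on these libraries where they do the work, as an engineer would, in place of code of your own. Each camera call takes 0.05 s, during which the arm holds its last target. There are 200 camera calls.

## Working session

There is one attempt and no reset: what is moved stays moved. The work goes in short steps, Python scripts to look and compute and a shell command to move; the robot and the scene stay as the last step left them, time stands still between calls to the robot, and variables do not carry over. Pictures are saved under pics/ and viewed, at most 10 in all, crops included, and the job is handed in when it is done.

```bash
mkdir -p pics; python3 - <<'E'
from workcell import status, optics
import cv2,numpy as np,pickle
o=status.get_obs();print(o)
d={}
for n in("scene","side"):
    i=optics.get_image(n);d[n]=i;cv2.imwrite(f"pics/{n}0.png",cv2.resize(i["frame"][:,:,::-1],(800,600),interpolation=cv2.INTER_CUBIC))
    R=cv2.Rodrigues(np.array(i["rvec"]))[0];print(n,i["fx"],i["cx"],i["cy"],-R.T@np.array(i["tvec"]).ravel())
pickle.dump(d,open("d.pkl","wb"))
E
```

```text
{'t': 0.0, 'qpos': array([-1.21102951e+00,  4.23840636e-01,  1.63069157e+00, -1.21526811e-05,
        1.08856905e+00, -1.89712860e-02]), 'qvel': array([ 1.08097390e-03, -1.52401155e-03,  2.13180529e-05, -2.03924048e-03,
        8.15356955e-04, -8.35904538e-04]), 'joint_torque': array([ 1.32330510e-04, -5.44628334e+01, -2.73661208e+01,  6.42985781e-02,
        2.27952772e-02, -1.17882505e-04]), 'ee_pos': array([ 230.94641559, -580.20348917,  240.90117593]), 'orientation': array([-3.08397096e+00, -5.91100259e-01,  4.18303222e-04]), 'ft_force': array([-0.57764564,  0.66706587, -0.22178445]), 'moment': array([-0.00754904,  0.00589961, -0.00763236]), 'grasp_force': 0.0, 'width': 87.89898921473751}
scene 443.96531535594977 257.2281781915309 194.20288522450173 [167.24582473 545.33411827 741.67628401]
side 402.8321436958573 255.48423362571674 196.30972871142313 [ 405.54083992 -727.47860888  459.27409923]
```

View pics/scene0.png

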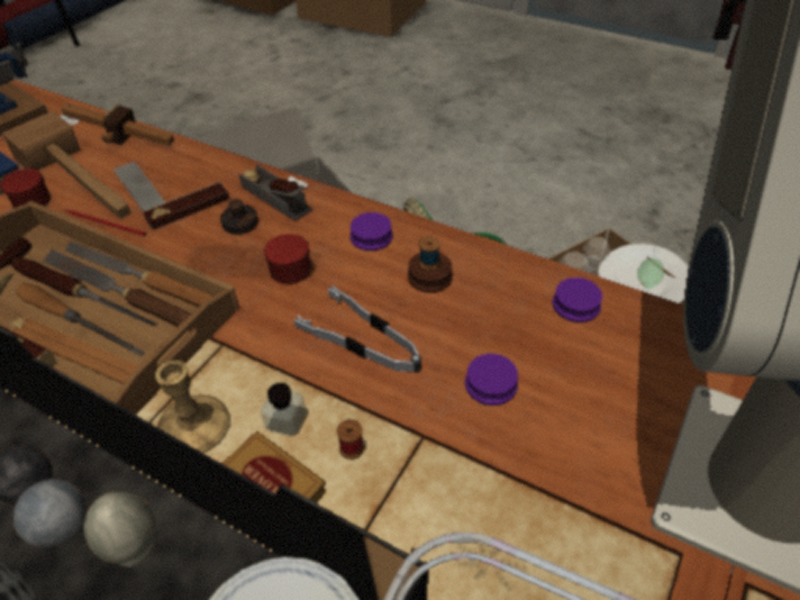

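View pics/side0.png

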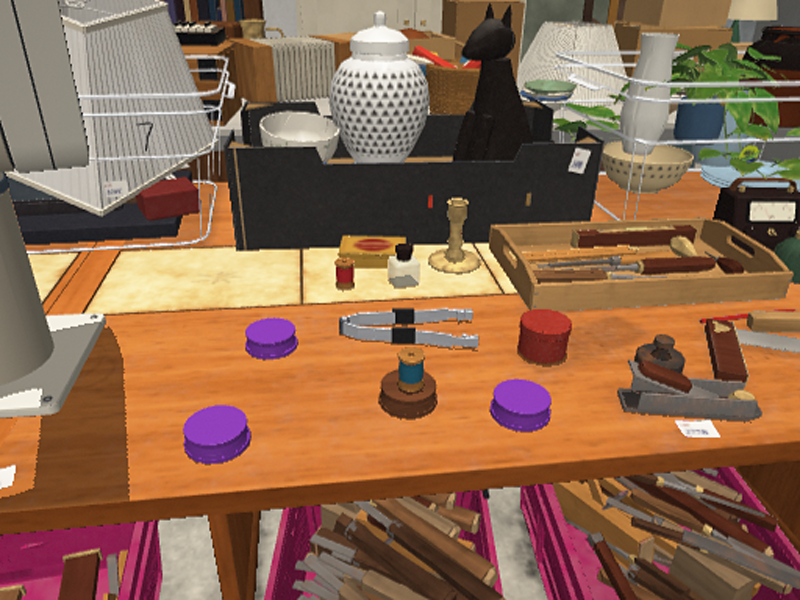

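The scene view shows the tongs at about (365,330) with the hinge at (415,360) and the tips to the left. A blue reel stands on a brown stand at (430,268), and the second reel is at (350,438). In the side view the tongs are at (405,328) and the blue reel and brown stand at (410,385).

Stand candidates: the brown one at scene (430,268), and purple ones at (371,231), (577,300) and (492,378). Only the brown one is dark wood and carries a reel. I'll check this in an enlarged crop.

```bash
python3 - <<'E'
import cv2,pickle,numpy as np
d=pickle.load(open("d.pkl","rb"))
a=d["scene"]["frame"][140:250,180:310,::-1]; b=d["side"]["frame"][190:275,210:320,::-1]
A=cv2.resize(a,None,fx=6,fy=5.4,interpolation=cv2.INTER_CUBIC)
cv2.imwrite("pics/c1.png",A); cv2.imwrite("pics/c2.png",cv2.resize(b,None,fx=7,fy=7,interpolation=cv2.INTER_CUBIC))
E
```

```text
(no output)
```

View pics/c1.png

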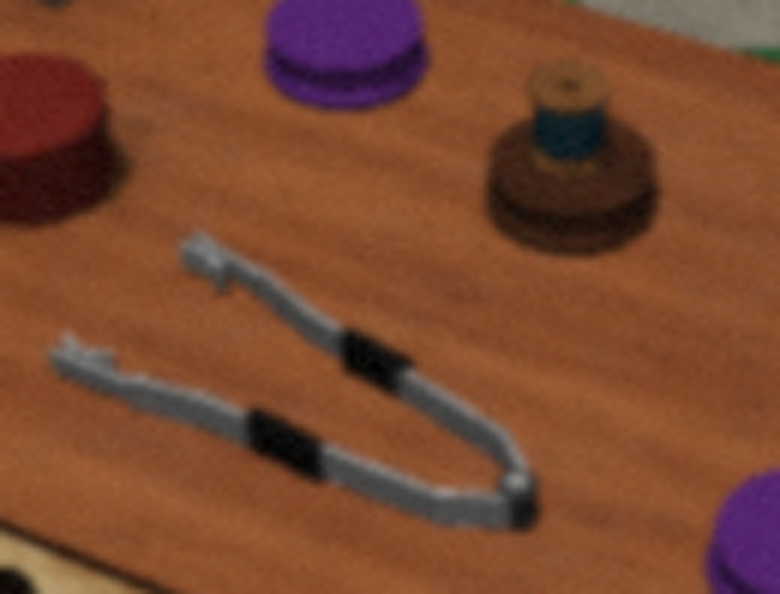

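View pics/c2.png

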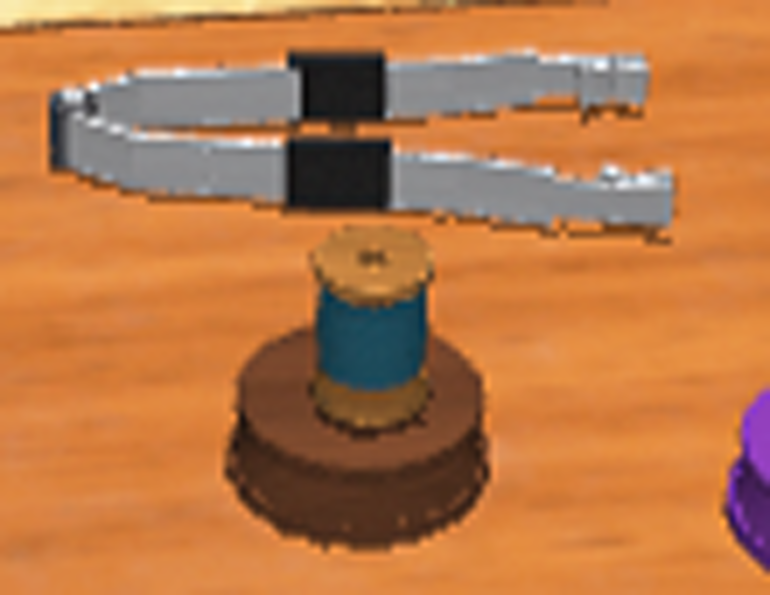

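The crop confirms it: the dark brown stand at crop 2 (360,430) carries the blue reel, with its top hole at (373,258). The other round stands are purple. Next I triangulate.

```bash
cat >h.py <<'E'
import cv2,numpy as np
def P(i): return np.c_[cv2.Rodrigues(np.array(i["rvec"],float))[0],np.array(i["tvec"],float).ravel()]
def nrm(i,p): return np.array([(p[0]-i["cx"])/i["fx"],(p[1]-i["cy"])/i["fy"]])
def tri(i,p,j,q):
    X=cv2.triangulatePoints(P(i),P(j),nrm(i,p),nrm(j,q)).ravel();return X[:3]/X[3]
def onz(i,p,z):
    M=P(i);R,t=M[:,:3],M[:,3];c=-R.T@t;v=R.T@np.r_[nrm(i,p),1];return c+v*(z-c[2])/v[2]
E
python3 - <<'E'
import pickle;from h import *
np.set_printoptions(precision=1,suppress=True)
d=pickle.load(open("d.pkl","rb"));S,D=d["scene"],d["side"]
s=lambda x,y:((x+.5)/6+180-.5,(y+.5)/5.4+140-.5)
q=lambda x,y:((x+.5)/7+210-.5,(y+.5)/7+190-.5)
for n,a,b,z in[("reeltop",(571,86),(373,258),67),("hinge",(517,480),(73,97),24),("Ltip",(52,347),(648,60),18),("Rtip",(185,243),(672,176),18),("Lpad",(288,425),(338,55),24),("Rpad",(378,348),(340,142),24)]:
    print(n,tri(S,s(*a),D,q(*b)),onz(S,s(*a),z),onz(D,q(*b),z))
for n,b,z in [("standL",(238,395),25),("standR",(484,395),25)]: print(n,onz(D,q(*b),z))
E
```

```text
reeltop [ 510.7 -132.8   64.9] [ 509.5 -130.7   67. ] [ 510.3 -135.8   67. ]
hinge [444.4  33.9  21.2] [443.5  35.9  24. ] [443.9  29.   24. ]
Ltip [631.5  48.7  14.7] [629.4  51.   18. ] [629.9  43.1  18. ]
Rtip [620.6 -24.1  15.6] [618.8 -22.1  18. ] [619.8 -27.7  18. ]
Lpad [529.1  48.6  22.6] [527.9  49.7  24. ] [529.2  46.5  24. ]
Rpad [522.2  -2.6  21.2] [520.3  -0.4  24. ] [521.9  -6.9  24. ]
standL [ 476.4 -132.7   25. ]
standR [ 540.1 -140.1   25. ]
```

```bash
cat >>h.py <<'E'
from scipy.spatial.transform import Rotation as Ro
def delta(pos,yaw,o=None):
    "shift+turn in tool axes to reach pos, tool down with tool x at yaw"
    from workcell import status
    o=o or status.get_obs();R=Ro.from_rotvec(o["orientation"]);T=Ro.from_euler("z",yaw)*Ro.from_euler("x",np.pi)
    print("pos",np.round(o["ee_pos"],1),"yaw",round(np.arctan2(*R.as_matrix()[[1,0],0]),3),"t",o["t"],"w",round(o["width"],1))
    print("shift",np.round(R.inv().apply(np.array(pos)-o["ee_pos"]),1),"turn",np.round((R.inv()*T).as_rotvec(),3))
def wpt(o,w,p):
    "ray of wrist pixel: origin, direction in world"
    R=Ro.from_rotvec(o["orientation"]).as_matrix();H=np.array(w["hand_eye"]);c=R@H[:3,3]+o["ee_pos"];v=R@H[:3,:3]@np.r_[nrm(w,p),1];return c,v
def wz(o,w,p,z): c,v=wpt(o,w,p);return c+v*(z-c[2])/v[2]
E
python3 - <<'E'
from h import *
from workcell import optics
delta([527,23,180],-.12)
print(np.array(optics.get_image("wrist")["hand_eye"]).round(2))
E
```

```text
pos [ 231.  -580.2  241. ] yaw 0.379 t 0.1 w 87.7
shift [ 498.1 -450.9   61.6] turn [-0.001  0.     0.499]
[[   0.     -0.97   -0.25   67.93]
 [   1.      0.      0.     -1.16]
 [  -0.     -0.25    0.97 -143.17]
 [   0.      0.      0.      1.  ]]
```

```bash
python3 -m inch '[[[20,-18,0,0,0,0.02,100],[50,-45,2,0,0,0.05,100],[85,-77,5,0,0,0.1,100],[120,-108,8,0,0,0.14,100],[155,-140,12,0,0,0.18,100],[190,-172,16,0,0,0.22,100],[225,-204,20,0,0,0.26,100],[260,-235,25,0,0,0.3,100],[295,-267,30,0,0,0.34,100],[330,-299,35,0,0,0.38,100],[365,-330,40,0,0,0.42,100],[400,-362,46,0,0,0.46,100],[435,-394,52,0,0,0.5,100],[465,-421,57,0,0,0.5,100],[485,-439,60,0,0,0.5,100],[496,-449,61,0,0,0.5,100],[498,-451,61,0,0,0.5,100],[498,-451,61,0,0,0.5,100],[498,-451,61,0,0,0.5,100],[498,-451,61,0,0,0.5,100]]]'
python3 - <<'E'
from h import *
from workcell import optics,status
import pickle
o=status.get_obs();w=optics.get_image("wrist");pickle.dump((o,w),open("w1.pkl","wb"))
delta([527,23,180],-.12)
cv2.imwrite("pics/w1.png",cv2.resize(w["frame"][:,:,::-1],(800,600),interpolation=cv2.INTER_CUBIC))
E
```

```text
t: 2.15
ee_pos: [526.7, 21.4, 180.8]
orientation: [3.136, -0.193, -0.0]
ft_force: [-0.3, 0.3, -1.0]
width: 87.4
grasp_force: 0.0
pos [526.8  21.5 180.9] yaw -0.123 t 2.2 w 88.1
shift [ 0.  -1.5  0.9] turn [ 0.    -0.    -0.003]
```

View pics/w1.png

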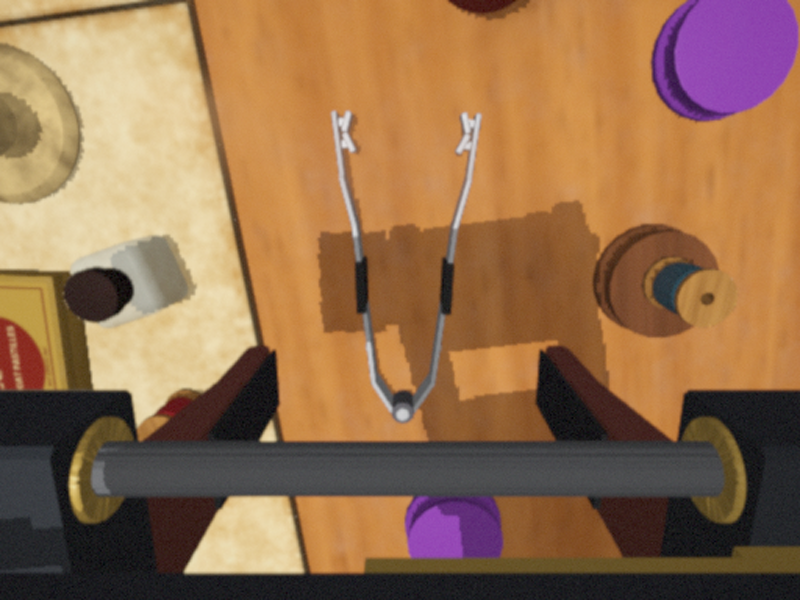

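The wrist view shows the tongs centred. The hinge top is at (403,412), the pads at (361,285) and (447,285), the tips at (334,112) and (478,114), and the reel's hole at (708,298).

```bash
python3 - <<'E'
from h import *
import pickle
np.set_printoptions(precision=1,suppress=True)
o,w=pickle.load(open("w1.pkl","rb"));d=pickle.load(open("d.pkl","rb"))
f=lambda x,y:((x+.5)/1.5625-.5,(y+.5)/1.5625-.5)
g={n:wz(o,w,f(*p),z) for n,p,z in [("hinge",(403,411),24),("Lp",(361,284),24),("Rp",(447,284),24),("Lt",(334,112),20),("Rt",(478,114),20),("reel",(708,298),67)]}
for k,v in g.items():print(k,v)
# reel: height from wrist + fixed views
def rays(i,p):
    M=P(i);R,t=M[:,:3],M[:,3];return -R.T@t,R.T@np.r_[nrm(i,p),1]
def meet(rs):
    A=0;b=0
    for c,v in rs:
        v=v/np.linalg.norm(v);Q=np.eye(3)-np.outer(v,v);A=A+Q;b=b+Q@c
    return np.linalg.solve(A,b)
s=lambda x,y:((x+.5)/6+180-.5,(y+.5)/5.4+140-.5)
q=lambda x,y:((x+.5)/7+210-.5,(y+.5)/7+190-.5)
S,D=d["scene"],d["side"]
print("reel3",meet([wpt(o,w,f(708,298)),rays(S,s(571,86)),rays(D,q(373,258))]))
print("hinge3",meet([wpt(o,w,f(403,411)),rays(S,s(517,480)),rays(D,q(73,97))]))
m=(g["Lt"]+g["Rt"])/2-g["hinge"];yaw=np.arctan2(m[1],m[0]);p=(g["Lp"]+g["Rp"])/2
m2=g["Lp"]-g["Rp"];print("yaw",yaw,np.arctan2(-m2[0],m2[1]),"padmid",p,"len",np.hypot(*m[:2]),"from hinge",g["hinge"][:2]+85*np.array([np.cos(yaw),np.sin(yaw)]))
delta([p[0],p[1],22],yaw,o)
E
```

```text
hinge [447.4  35.   24. ]
Lp [532.8  49.7  24. ]
Rp [526.6  -1.4  24. ]
Lt [631.2  51.1  20. ]
Rt [620.4 -28.8  20. ]
reel [ 512.4 -132.2   67. ]
reel3 [ 511.1 -133.2   64.8]
hinge3 [444.8  34.6  20.8]
yaw -0.13302810132611956 -0.12176056733497283 padmid [529.7  24.2  24. ] len 179.9406602180138 from hinge [531.7  23.7]
pos [526.7  21.4 180.8] yaw -0.123 t 2.15 w 87.4
shift [  2.7  -3.2 158.8] turn [0. 0. 0.]
```

```bash
python3 -m inch '[[[1,-1,20,0,0,0,100],[2,-3,45,0,0,0.006,100],[2,-3,70,0,0,0.006,100],[2,-3,95,0,0,0.006,100],[2,-3,120,0,0,0.006,100],[2,-3,138,0,0,0.006,100],[2,-3,150,0,0,0.006,100],[2,-3,156,0,0,0.006,100],[2,-3,158,0,0,0.006,100],[2,-3,158,0,0,0.006,100],[2,-3,158,0,0,0.006,90],[2,-3,158,0,0,0.006,80],[2,-3,158,0,0,0.006,72],[2,-3,158,0,0,0.006,66],[2,-3,158,0,0,0.006,62],[2,-3,158,0,0,0.006,62],[2,-3,158,0,0,0.006,62],[2,-3,158,0,0,0.006,62]]]'
```

```text
t: 4.0
ee_pos: [529.8, 25.2, 23.0]
orientation: [3.135, -0.2, 0.001]
ft_force: [0.5, -1.9, 5.8]
width: 54.7
grasp_force: 10.9
```

```bash
python3 -m inch '[[[0,0,-4,0,0,0,62],[0,0,-12,0,0,0,62],[0,0,-25,0,0,0,62],[0,0,-45,0,0,0,62],[0,0,-65,0,0,0,62],[0,0,-85,0,0,0,62],[0,0,-105,0,0,0,62],[0,0,-120,0,0,0,62],[0,0,-128,0,0,0,62],[0,0,-130,0,0,0,62],[0,0,-130,0,0,0,62],[0,0,-130,0,0,0,62]]]'
python3 - <<'E'
from h import *
from workcell import optics,status
y=-.133
delta([511.3-90*np.cos(y),-133-90*np.sin(y),153],y)
i=optics.get_image("side")
cv2.imwrite("pics/s2.png",cv2.resize(i["frame"][130:290,180:330,::-1],None,fx=3.7,fy=3.7,interpolation=cv2.INTER_CUBIC))
E
```

```text
t: 5.2
ee_pos: [528.9, 25.3, 152.1]
orientation: [3.135, -0.2, -0.002]
ft_force: [0.6, -1.1, -0.8]
width: 54.5
grasp_force: 9.3
pos [528.9  25.3 152.1] yaw -0.127 t 5.2 w 54.5
shift [-87.4 158.7  -0.8] turn [0.    0.001 0.006]
```

View pics/s2.png

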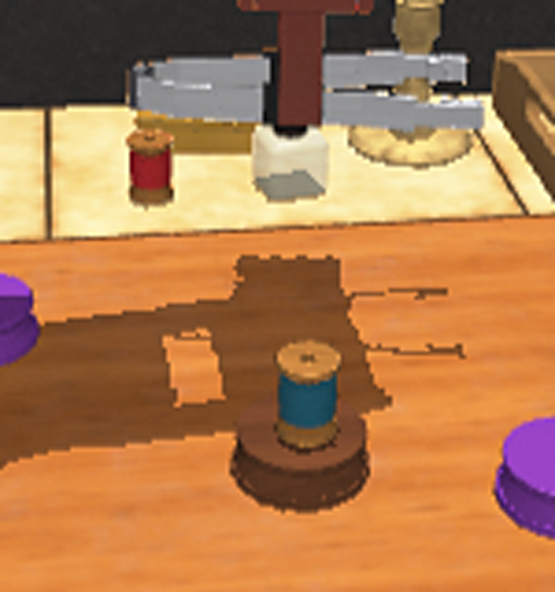

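The tongs hang level in the fingers at side crop (300,90), with the reel undisturbed at (308,400). I'll move to just above the reel.

```bash
python3 -m inch '[[[-4,7,0,0,0,0,62],[-12,22,0,0,0,0,62],[-24,43,0,0,0,0,62],[-36,65,0,0,0,0,62],[-48,87,0,0,0,0,62],[-60,109,0,0,0,0,62],[-71,129,4,0,0,0.005,62],[-79,144,12,0,0,0.005,62],[-84,154,22,0,0,0.005,62],[-87,159,32,0,0,0.005,62],[-87,159,38,0,0,0.005,62],[-87,159,40,0,0,0.005,62],[-87,159,40,0,0,0.005,62],[-87,159,40,0,0,0.005,62]]]'
python3 - <<'E'
from h import *
from workcell import optics,status
import pickle
o=status.get_obs();w=optics.get_image("wrist");pickle.dump((o,w),open("w2.pkl","wb"))
delta([421.9,-121,58],-.13,o)
cv2.imwrite("pics/w2.png",cv2.resize(w["frame"][:,:,::-1],(800,600),interpolation=cv2.INTER_CUBIC))
E
```

```text
t: 6.65
ee_pos: [423.4, -121.1, 112.8]
orientation: [3.135, -0.206, 0.001]
ft_force: [0.8, 0.8, -0.6]
width: 54.5
grasp_force: 9.3
pos [ 423.4 -121.1  112.8] yaw -0.131 t 6.65 w 54.5
shift [-1.6  0.1 54.8] turn [ 0.    -0.    -0.001]
```

View pics/w2.png

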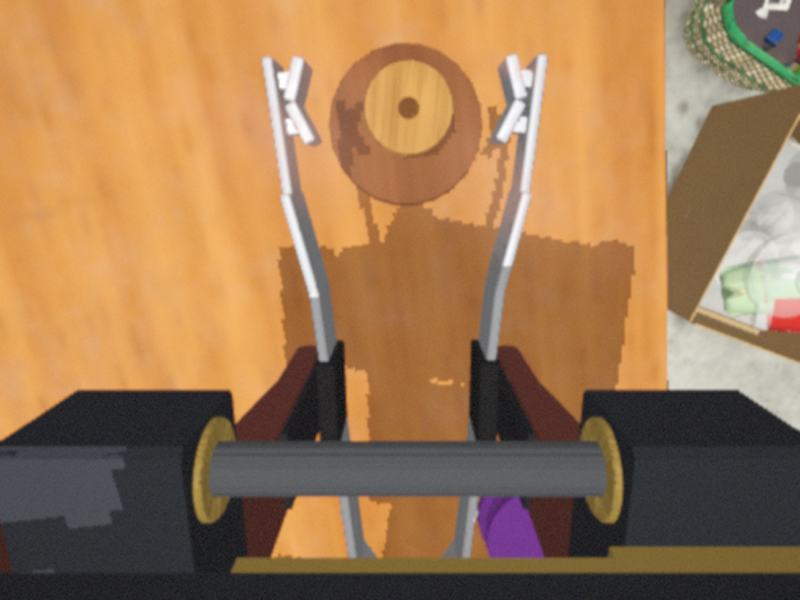

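The V-cups show at (291,100) and (519,100) with the reel's hole at (408,107), so the reel sits nearly midway between the tips.

```bash
python3 - <<'E'
from h import *
import pickle
np.set_printoptions(precision=1,suppress=True)
o,w=pickle.load(open("w2.pkl","rb"));f=lambda x,y:((x+.5)/1.5625-.5,(y+.5)/1.5625-.5)
L,R=wz(o,w,f(291,100),108),wz(o,w,f(519,100),108)
Q=wz(o,w,f(408,107),66);J=(L+R)/2
print(L,R,J,Q,np.hypot(*(L-R)[:2]),np.hypot(*(J-o["ee_pos"])[:2]))
print(Ro.from_rotvec(o["orientation"]).inv().apply(np.r_[(Q-J)[:2],0]))
E
```

```text
[513.3 -99.9 108. ] [ 505.3 -161.1  108. ] [ 509.3 -130.5  108. ] [ 512.3 -131.8   66. ] 61.751040629044205 86.37333912864803
[3.1 0.9 0. ]
```

```bash
python3 -m inch '[[[2,1,2,0,0,0,62],[2,1,7,0,0,0,62],[2,1,14,0,0,0,62],[2,1,21,0,0,0,62],[2,1,28,0,0,0,62],[2,1,35,0,0,0,62],[2,1,42,0,0,0,62],[2,1,48,0,0,0,62],[2,1,52,0,0,0,62],[2,1,54,0,0,0,62],[2,1,55,0,0,0,62],[2,1,55,0,0,0,62],[2,1,55,0,0,0,62]]]'
python3 - <<'E'
from h import *
from workcell import optics
a,b=[optics.get_image(n)["frame"][:,:,::-1] for n in("side","scene")]
cv2.imwrite("pics/s3.png",np.hstack([cv2.resize(x,(400,500),interpolation=cv2.INTER_CUBIC) for x in(a[195:275,230:294],b[135:195,240:288])]))
E
```

```text
t: 8.0
ee_pos: [424.9, -122.7, 57.9]
orientation: [3.135, -0.207, 0.001]
ft_force: [-0.9, -0.5, -1.3]
width: 54.5
grasp_force: 9.3
```

View pics/s3.png

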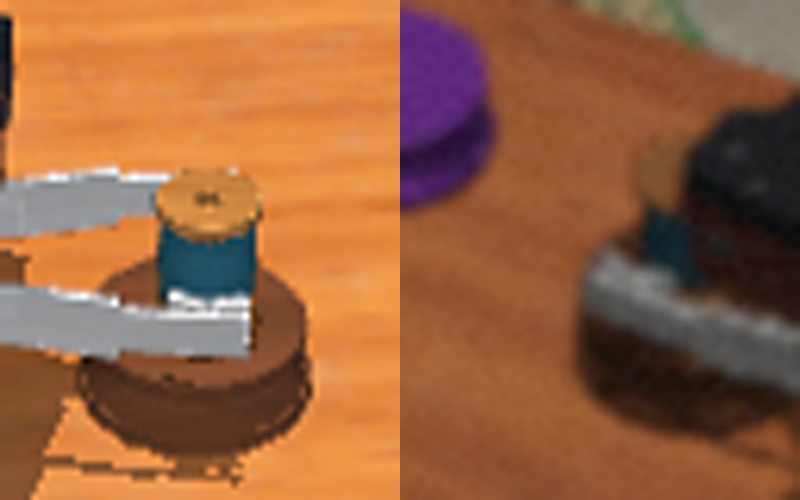

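The tips straddle the reel: the V mouth is at crop x 210 and the reel axis at 208. I'll check the tip height numerically before squeezing.

```bash
python3 - <<'E'
from h import *
import pickle
i=pickle.load(open("d.pkl","rb"))["side"]
for X in [(523,-163,39),(523,-163,53),(511.3,-133,67)]:
    p=cv2.projectPoints(np.array([X],float),np.array(i["rvec"],float),np.array(i["tvec"],float),np.array([[i["fx"],0,i["cx"]],[0,i["fy"],i["cy"]],[0,0,1]]),None)[0].ravel()
    print(X,(p-[230,195])*6.25)
E
```

```text
(523, -163, 39) [262.41712112 330.08162106]
(523, -163, 53) [264.34080055 289.13776232]
(511.3, -133, 67) [207.22938993 190.83400866]
```

Taking the arm's outer face at about 38 mm from the axis and the yaw into account, the tip height agrees with the prediction. I'll squeeze.

```bash
python3 -m inch '[[[0,0,0,0,0,0,58],[0,0,0,0,0,0,55],[0,0,0,0,0,0,52],[0,0,0,0,0,0,50],[0,0,0,0,0,0,48],[0,0,0,0,0,0,46],[0,0,0,0,0,0,44],[0,0,0,0,0,0,42],[0,0,0,0,0,0,38],[0,0,0,0,0,0,34],[0,0,0,0,0,0,30],[0,0,0,0,0,0,25],[0,0,0,0,0,0,20],[0,0,0,0,0,0,20],[0,0,0,0,0,0,20],[0,0,0,0,0,0,20]]]'
```

```text
t: 9.7
ee_pos: [424.8, -122.7, 57.7]
orientation: [-3.135, 0.208, 0.0]
ft_force: [0.1, -0.3, -0.3]
width: 41.1
grasp_force: 29.9
```

```bash
python3 -m inch '[[[0,0,-2,0,0,0,20],[0,0,-6,0,0,0,20],[0,0,-12,0,0,0,20],[0,0,-20,0,0,0,20],[0,0,-30,0,0,0,20],[0,0,-40,0,0,0,20],[0,0,-50,0,0,0,20],[0,0,-60,0,0,0,20],[0,0,-70,0,0,0,20],[0,0,-80,0,0,0,20],[0,0,-88,0,0,0,20],[0,0,-94,0,0,0,20],[0,0,-98,0,0,0,20],[0,0,-100,0,0,0,20],[0,0,-100,0,0,0,20],[0,0,-100,0,0,0,20],[0,0,-100,0,0,0,20],[0,0,-100,0,0,0,20],[0,0,-100,0,0,0,20]]]'
python3 - <<'E'
from h import *
from workcell import optics
a,b=[optics.get_image(n)["frame"][:,:,::-1] for n in("side","wrist")]
cv2.imwrite("pics/s4.png",np.hstack([cv2.resize(a[120:300,190:334],(400,500),interpolation=cv2.INTER_CUBIC),cv2.resize(b[0:200,170:330],(400,500),interpolation=cv2.INTER_CUBIC)]))
E
```

```text
t: 11.6
ee_pos: [424.7, -122.6, 157.5]
orientation: [-3.135, 0.208, 0.001]
ft_force: [0.4, 0.4, -1.5]
width: 40.8
grasp_force: 29.9
```

View pics/s4.png

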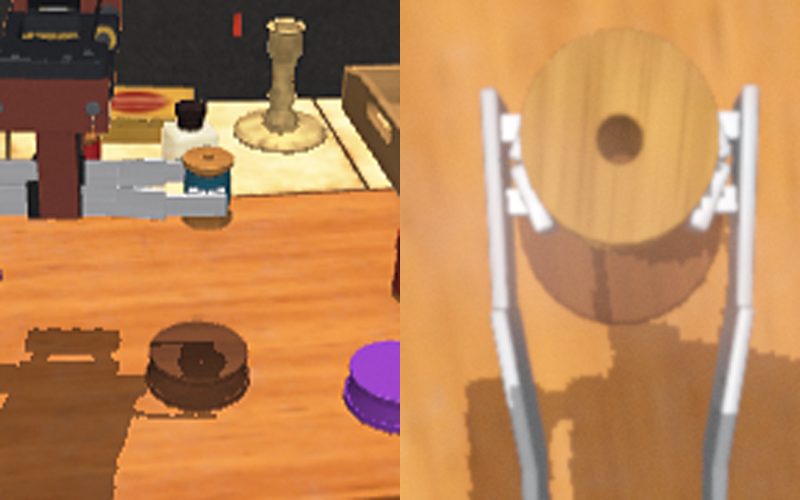

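The reel is upright in the tongs at side crop (208,185), 10 cm above the empty stand at (198,365). In the wrist view its thread is seated in both V-cups and nothing else has moved. I'm handing in.

```bash
python3 -c "
from workcell import ctrl,status
o=status.get_obs();print(o['width'],o['grasp_force'],o['ee_pos']);print(ctrl.close_job())"
```

```text
41.09403007038159 29.900340309832245 [ 424.73269673 -122.67517151  157.57511756]
the job is handed in; nothing more can be done
None
```

The blue reel is held upright and steady in the tongs, about 10 cm above the dark wooden stand, and the job was handed in at about 12 s; the gripper never touched the reel, and the bystanders were left alone.

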